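# Knock a cured resin mount out of its mould

## Robot

A 6-joint arm with a two-finger parallel gripper is mounted at the origin on the work surface. World frame = base frame: x ahead of the robot, y to its left, z up, the work surface at z = 0. Lengths are in m, angles in rad, forces in N, time in s.
With the tool pointing down it reaches from about 0.25 to 0.775 m from the base axis. Payload 8.9 kg.
Tool frame: the origin (TCP) lies at the very end of the fingers, on their centre line; the grasp point (between the pads) lies 19 mm behind it; z points along the fingers, y is the direction in which the jaws open and shut (so a half turn about z gives the same grasp; the last joint's range is limited). The gripper opens to 85 mm and grips with 20 to 120 N. Pads are 22 mm wide; open, the fingers measure 114 mm over their backs; the gripper's body (76 mm by 85 mm) begins 54 mm behind the grasp point. The pads swing forward as they close: fully open they stand 13 mm farther back than shut.
Start: joints at [0.986, 0.291, -0.153, 1.127, 0, 1.431], TCP at [0.226, 0.474, 0.231] pointing down, gripper open.
Joint ranges: [-2.52, 2.52], [-0.91, 1.74], [-1.3, 1.37], [-1.96, 2.02], [-1.52, 1.47], [-3.14, 3.14]. Speed limits (rad/s): [2.22, 2.22, 2.79, 3.14, 3.14, 3.14].

## Interface

Orientations are given as a unit quaternion [w, x, y, z].
In Python, from workcell import arm gives the robot as it stands.
- The arm moves only by the shell command python3 -m jog 'ROWS'. ROWS is JSON, one flat list of numbers, 7 for each row, row after row: the shift along the tool's x, y, z in cm, then the turn, a rotation vector about the tool's x, y, z in degrees, then the opening in per cent of the stroke, from 0 (shut) to 100 (fully open). A call has 1 to 8 rows; each row shifts and turns the commanded pose from where the row before left it, along the tool's axes as they then stand; what a row does not reach is not made up. A row lasts 1/10 s, in which the tool goes at most 50 mm and 8.59 degrees, less where a joint would pass 70% of its speed; a pose out of reach is approached as far as the arm can. A call with a gripper value outside its range is refused whole. The fingers move at their own pace and stop on an object; the grip force is fixed at half the most. Time passes only in rows, so rows that do not move let the fingers close. It gives the time, the measured TCP pose, the force and the opening at its end, in the units of the state.
- arm.sense(): the state, without advancing time (a new reading comes with each control period).
- arm.snapshot(name): name is "side" or "top" or "wrist"; returns a dict with "frame" (400x640x3 uint8, red, green, blue), "range_z" (400x640 float32, m along the optical axis (not along the pixel's ray), 0 where there is no reading), "vfov" (degrees; the focal length in pixels is half the picture's height over the tangent of half this angle, whatever the lens; pixels are square), "cx", "cy" (the principal point, pixels), "position" and "orientation" of the camera in the world; the wrist camera has in their place "T_tool_cam" (4x4, takes a point from camera to tool coordinates, whose origin is the TCP and whose axes are the flange's). Camera axes: x right, y down, z forward; pixel columns grow to the right and rows downward; lengths in m; the calibration is good to about 2 mm. A picture is of the moment at which its call begins: read the wrist's pose just before it.
- arm.finish_job(): hands the job in, once; it reports no verdict.
The state is a dict: "t": time; "qpos": joint angles; "joint_velocities": joint speeds; "effort": joint torques, N m; "position": TCP position; "tcp_rot": TCP orientation; "force": force on the tool from outside, world axes, zero at the start; "wrist_torque": the same for the moment, N m; "width": opening from 0.0 (shut) to 1.0 (fully open).
Only numpy, scipy, OpenCV 4.12 (cv2) and the standard library are available. Lean on these libraries where they do the work, as an engineer would, in place of code of your own. Each camera call takes 0.05 s, during which the arm holds its last target.

## Task

A cured resin mount is stuck in its aluminium mould. Set the mould over the upright rod of the knockout stand, feeling gently for the hole in its floor, and press it down, without ever forcing it against the stand, until it sits fully home on the stand's seat and the rod has pushed the mount up out of the mould. Leave the mould there, take the freed mount and lay it flat on the floor of the white tray beside the finished one, without dropping it or disturbing anything else.

Things in the scene. Friction and masses are not known exactly. Their poses are not given: they have to be found in the camera images.
- mould: Round aluminium cup, 50 mm outside diameter, 36 mm tall, 0.14 kg, standing open side up. Origin: centre of its underside, z up. Cavity 31 mm diameter, 28 mm deep, over an 8 mm floor with a central 14 mm knockout hole (edges only just broken). Grip it from above across its outside.
- mould_center (a point): Centre of the mould, half-way up (18 mm over its underside). The mount sticks to the cavity wall: sliding it takes about 8 to 16 N, until its underside is some 10 mm below the rim; from there it moves freely.
- stand: Knockout stand, fixed: square steel base plate 110 x 110 x 12 mm, sides along its x and y; origin at the centre of its underside. A flat-ended steel knockout rod, 12 mm diameter, rises from the seat's bore to 64 mm over the bench. Its foot is clamped with play: it stands upright but up to 4 mm off the seat's centre along each of x and y (not measured; stays put under less than 15 N sideways).
- stand_seat (a point): Centre of the flat top of the stand's round grey nylon seat (46 mm diameter), 22 mm over the bench; the rod's end is 42 mm above it. With the mould home, its underside lies flat on the seat and the mount stands free on the rod's end, its underside 6 mm above the mould's rim. The mould must never be pressed on the stand or rod with more than 40 N.
- mount_center (a point): The cured mount: a brown resin disc, 30 mm diameter, 15 mm thick, 0.03 kg, with a bright metal specimen in its upper face. The point is its centre, z axis up. At first it lies on the mould's cavity floor (top 13 mm below the rim), out of reach of fingers. Once out, grip it from above across its side, fingertips just above the mould's rim.
- tray: Loose white plastic sample tray, 150 mm (its x) x 120 mm (its y), 12 mm tall, 0.4 kg, floor and walls 4 mm thick. Origin: centre of its underside, z axis up. The finished mount lies in its +x half; the -x half is free.
- mount_done_center (a point): A finished mount of the same size lying in the tray's +x half; the point is its centre. Leave it there.
- stopper: White plastic flask stopper, 28 mm diameter, 36 mm tall, standing. Origin under it. Bystander.
- collar: Empty steel ring, 34 mm outside, 24 mm inside, 22 mm tall. Origin: centre of underside. Bystander.
- bulb: Red-brown rubber bulb with an upright spout, 44 mm diameter, 85 mm tall. Origin under it. Bystander.
- beaker: Glass beaker, 68 mm diameter, 90 mm tall. Origin under it. Bystander.
- hardener: Black plastic bottle, 54 mm diameter, 100 mm tall. Origin under it. Bystander.
- resin_can: Squat steel can, 76 mm diameter, 60 mm tall. Origin under it. Bystander.
- spatula: Steel lab spatula, 165 mm long, 4 mm thick, lying. Bystander.
- wash: White wash bottle with a spout, 72 mm diameter, 205 mm tall. Origin under it. Bystander.

How it is judged:
By the outcome, as a careful person would: the job done as asked, in the order asked, and still so for the second after the job is handed in, with the robot touching nothing.
It also fails if it takes over 67 s, if anything falls off the work surface, if the arm or the gripper's body presses on something with over 40 N, if the wrist force passes 120 N, or if a joint passes its speed limit or range.

## Working session

There is one attempt and no reset: what is moved stays moved. The work goes in short steps, Python scripts to look and compute and a shell command to move; the robot and the scene stay as the last step left them, time stands still between calls to the robot, and variables do not carry over. Pictures are saved under pics/ and viewed, and the job is handed in when it is done.

```bash
ls; mkdir -p pics
cat > h.py <<'E'
import numpy as np, cv2, pickle
from workcell import arm
from scipy.spatial.transform import Rotation as R
def q2R(q): return R.from_quat([q[1],q[2],q[3],q[0]]).as_matrix()
def shot(name,fn):
    s0=arm.sense(); s=arm.snapshot(name)
    if name=='wrist':
        T=np.eye(4);T[:3,:3]=q2R(s0['tcp_rot']);T[:3,3]=s0['position'];T=T@np.array(s['T_tool_cam'])
    else:
        T=np.eye(4);T[:3,:3]=q2R(s['orientation']);T[:3,3]=s['position']
    s['T']=T; cv2.imwrite(f'pics/{fn}.png',s['frame'][:,:,::-1]); pickle.dump(s,open(f'pics/{fn}.pkl','wb')); return s
def load(fn): return pickle.load(open(f'pics/{fn}.pkl','rb'))
def f(s): return 200/np.tan(np.radians(s['vfov'])/2)
def cloud(s):
    v,u=np.mgrid[0:400,0:640]; z=s['range_z']
    P=np.stack([(u-s['cx'])/f(s)*z,(v-s['cy'])/f(s)*z,z],-1)
    return P@s['T'][:3,:3].T+s['T'][:3,3]
def ray(s,u,v,h):
    d=s['T'][:3,:3]@np.array([(u-s['cx'])/f(s),(v-s['cy'])/f(s),1]);o=s['T'][:3,3]
    return o+d*(h-o[2])/d[2]
def crop(fn,u0,v0,u1,v1,k,out):
    im=cv2.imread(f'pics/{fn}.png')[v0:v1,u0:u1]; cv2.imwrite(f'pics/{out}.png',cv2.resize(im,None,fx=k,fy=k,interpolation=cv2.INTER_CUBIC))
E
python3 - <<'E'
from h import *
np.set_printoptions(precision=4,suppress=True)
print(arm.sense())
for n in('top','side','wrist'):
    s=shot(n,n+'0'); print(n,s['vfov'],s['cx'],s['cy'],s['T'])
E
```

```text
pics
{'t': 0.0, 'qpos': array([ 0.9857,  0.2913, -0.1541,  1.1267, -0.    ,  1.4315]), 'joint_velocities': array([-0.0008, -0.0005, -0.0002,  0.0015,  0.0004,  0.0001]), 'effort': array([ -0.0007, -53.7148,  33.1369,   0.016 ,  -0.0003,   0.    ]), 'position': array([0.2261, 0.4733, 0.2307]), 'tcp_rot': array([-0.0002,  0.2211,  0.9753, -0.0006]), 'force': array([-0.0746, -0.9674, -0.135 ]), 'wrist_torque': array([ 0.0203, -0.0024,  0.0535]), 'width': 0.9988418780470678}
top 55.30495041050095 322.9963307431023 200.1472944767125 [[-0.0246 -0.9843  0.1749  0.3863]
 [-0.9997  0.0247 -0.0019  0.0145]
 [-0.0024 -0.1749 -0.9846  1.2906]
 [ 0.      0.      0.      1.    ]]
side 45.31774173662197 326.9104441481395 200.4383355311077 [[ 0.9126 -0.2668  0.3099  0.2351]
 [-0.4087 -0.6192  0.6705 -0.8585]
 [ 0.0129 -0.7385 -0.6741  0.892 ]
 [ 0.      0.      0.      1.    ]]
wrist 69.97125088046096 316.19326205564187 203.7512694919114 [[ 0.4326  0.8651  0.2539  0.1602]
 [ 0.9016 -0.4146 -0.1234  0.5032]
 [-0.0014  0.2823 -0.9593  0.374 ]
 [ 0.      0.      0.      1.    ]]
```

View pics/top0.png

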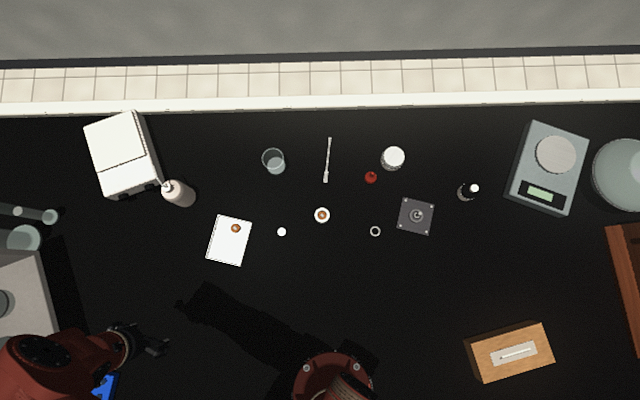

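View pics/side0.png

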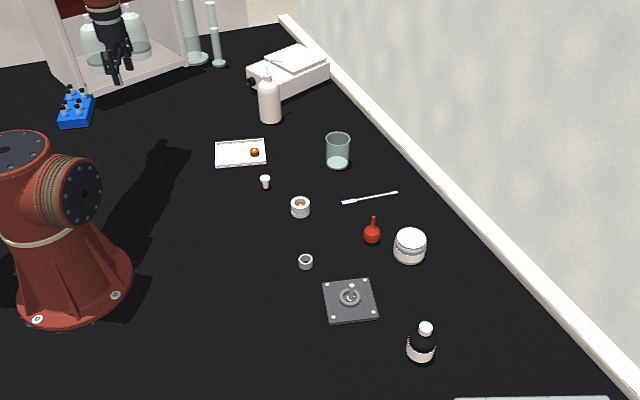

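View pics/wrist0.png

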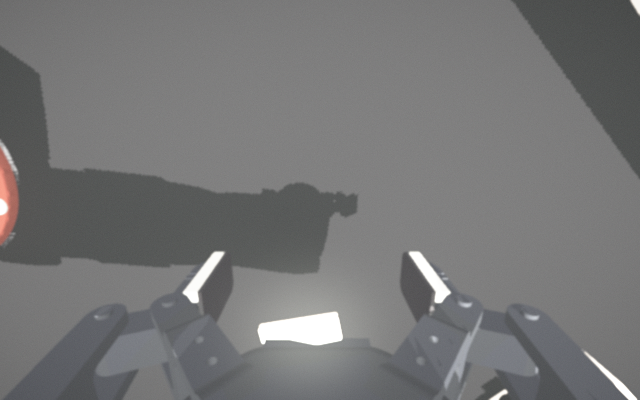

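The top view shows the mould at (322,215), the stand at (416,216), the tray at (229,240) with the finished mount at (235,228), the stopper at (281,231) and the collar at (375,231). Next I'll enlarge these.

Run:
```python
from h import *
crop('top0',190,200,450,275,3,'c0')
crop('side0',200,120,400,330,3,'c1')
s=load('top0')
for n,u,v,h in [('mould',322,215,.036),('stand',416,216,.022),('rod',416,215,.064),('tray',229,240,.012),('done',235.5,228,.019),('stopper',281,231.5,.036),('collar',375,231,.022),('bulb',371,177,.06),('can',393,155,.06),('hard',472,188,.1),('beaker',273,155,.09)]:
    print(n,ray(s,u,v,h).round(4))
```

```text
mould [0.5592 0.0166 0.036 ]
stand [ 0.5499 -0.298   0.022 ]
rod [ 0.5477 -0.2878  0.064 ]
tray [0.486  0.3294 0.012 ]
done [0.5249 0.3067 0.019 ]
stopper [0.5078 0.1529 0.036 ]
collar [ 0.503  -0.1583  0.022 ]
bulb [ 0.6786 -0.1486  0.06  ]
can [ 0.7522 -0.2256  0.06  ]
hard [ 0.6251 -0.4629  0.1   ]
beaker [0.7532 0.1717 0.09  ]
```

View pics/c0.png

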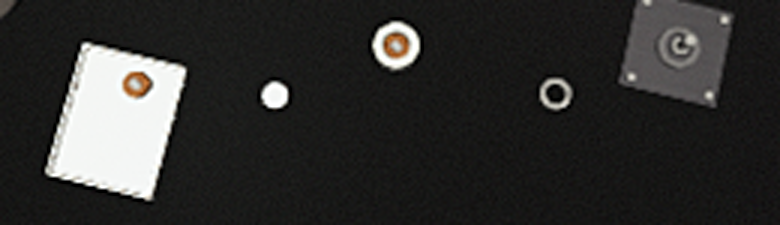

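View pics/c1.png

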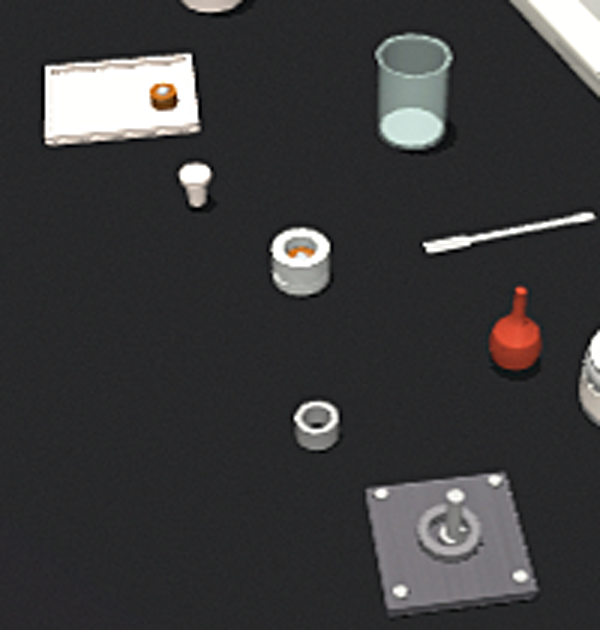

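```bash
python3 -m jog '[-4.1,-2.2,0,0,0,0,100,-4.1,-2.2,0.3,0,0,0,100,-4.1,-2.2,0.4,0,0,0,100,-4.1,-2.2,0.4,0,0,0,100,-4.1,-2.2,0.4,0,0,0,100,-4.1,-2.2,0.4,0,0,0,100,-4.1,-2.2,0.4,0,0,0,100,-4.1,-2.2,0.4,0,0,0,100]'; python3 -m jog '[-4.1,-2.2,0.4,0,0,0,100,-4.1,-2.2,0.4,0,0,0,100,-4.1,-2.2,0.4,0,0,0,100,-3.6,-2.6,0.4,0,0,0,100,0,0,0,0,0,0,100,0,0,0,0,0,0,100]'
python3 - <<'E'
from h import *
shot('wrist','w1'); print(load('w1')['T'].round(4))
E
```

```text
t: 0.95
position: [0.4472, 0.1717, 0.2041]
tcp_rot: [0.0, 0.221, 0.975, 0.0]
force: [0.2, 0.9, -0.1]
width: 0.998
t: 1.55
position: [0.5501, 0.021, 0.1877]
tcp_rot: [-0.001, 0.222, 0.975, 0.0]
force: [0.2, 0.5, 1.1]
width: 1.0
[[ 4.346e-01  8.644e-01  2.531e-01  4.843e-01]
 [ 9.006e-01 -4.169e-01 -1.227e-01  5.080e-02]
 [-5.000e-04  2.813e-01 -9.596e-01  3.309e-01]
 [ 0.000e+00  0.000e+00  0.000e+00  1.000e+00]]
```

View pics/w1.png

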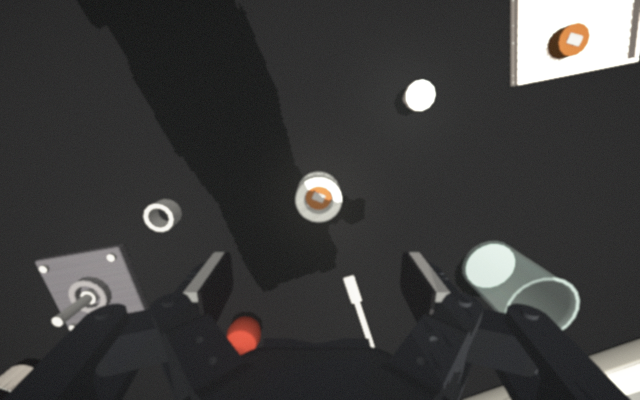

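Run:
```python
from h import *
crop('w1',280,155,360,240,8,'c2'); crop('w1',20,230,160,340,5,'c3')
```

```text
(no output)
```

View pics/c2.png

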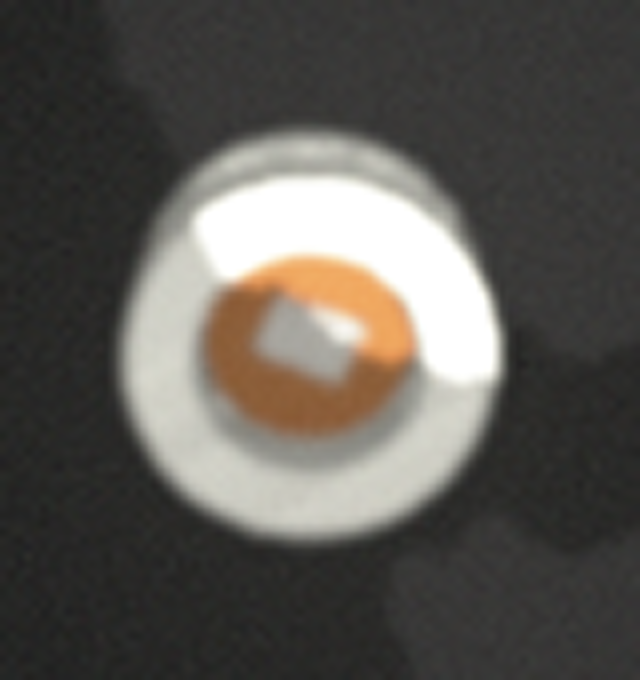

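View pics/c3.png

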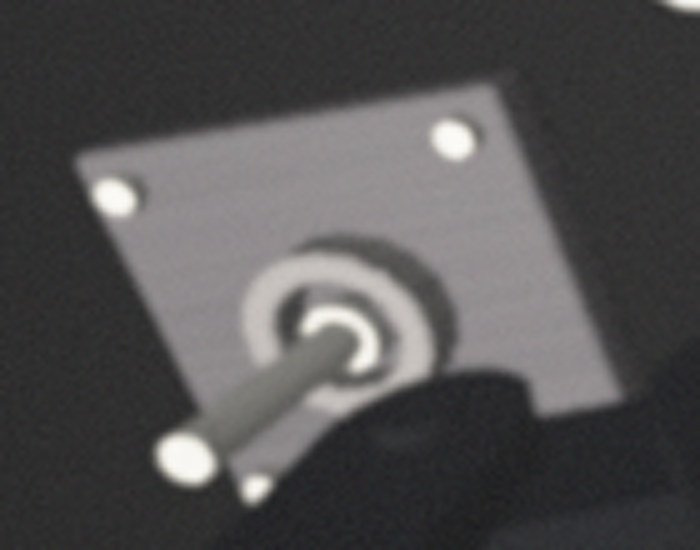

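Run:
```python
from h import *
s=load('w1'); print('f',f(s))
print(arm.sense()['position'],q2R(arm.sense()['tcp_rot'])[:,:2].T)
m=ray(s,318.9-.5,199.8-.5,.036);print(m, ray(s,57.4,321.8,.064))
print('rim width',ray(s,295,199.8,.036)-ray(s,342.9,199.8,.036))
C=cloud(s)
print('range at mould',C[195:205,297:302].mean((0,1)), C[183,318])
print('stand seat',ray(s,20+338/5,230+335/5,.022), 'done', ray(s,573,40,.019))
p=cloud(load('top0')); print(p[214,416],p[216,418],p[228,235],p[250,225],p[205:225,316:329,2].max())
Rm=q2R(arm.sense()['tcp_rot']); d=m-arm.sense()['position']; d[2]=0; print('tool delta cm',Rm.T@d*100)
```

```text
f 285.7821733900253
[0.54972157 0.02194921 0.18792347] [[-9.01996270e-01  4.31742188e-01  1.18836666e-03]
 [ 4.31742325e-01  9.01996974e-01 -1.51861128e-04]]
[0.55859633 0.01739238 0.036     ] [ 0.55284975 -0.30079819  0.064     ]
rim width [-0.022286   -0.04620658  0.        ]
range at mould [ 0.54968872 -0.00134318  0.03642126] [0.54208623 0.02483872 0.03740037]
stand seat [ 0.55104505 -0.29787312  0.022     ] done [0.52552298 0.30826118 0.019     ]
[ 0.55331422 -0.2923338   0.04663999] [ 0.54726722 -0.29988609  0.0409318 ] [0.52476887 0.30794994 0.02090973] [0.45355119 0.34420793 0.00391707] 0.041123194794983275
tool delta cm [-0.99723729 -0.0278632  -0.00118085]
```

```bash
python3 -m jog '[-1.0,0,3,0,0,0,100,0,0,4,0,0,0,100,0,0,4,0,0,0,100,0,0,4,0,0,0,100,0,0,2,0,0,0,100,0,0,1.2,0,0,0,100,0,0,0,0,0,0,100,0,0,0,0,0,0,100]'
python3 - <<'E'
from h import *
shot('wrist','w2')
E
```

```text
t: 2.4
position: [0.5598, 0.0181, 0.0073]
tcp_rot: [0.001, 0.221, 0.975, 0.0]
force: [0.3, -0.0, 0.2]
width: 0.999
```

View pics/w2.png

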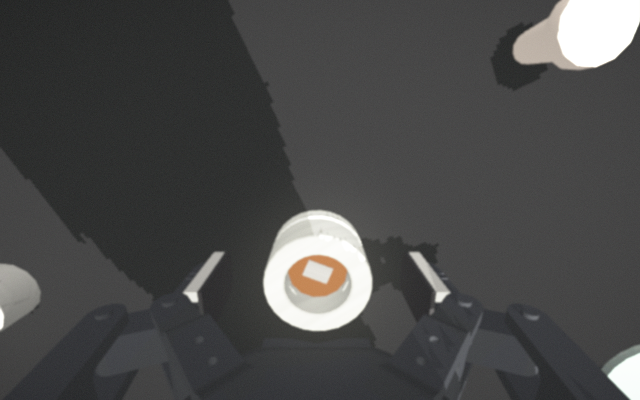

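The mould sits centred between the fingers: rim centre at about (318,284), inner finger edges at 222 and 410. Closing.

```bash
python3 - <<'E'
from h import *
s=load('w2'); print(ray(s,318,283.5,.036))
E
python3 -m jog '[0,0,0,0,0,0,40,0,0,0,0,0,0,20,0,0,0,0,0,0,0,0,0,0,0,0,0,0,0,0,0,0,0,0,0,0,0,0,0,0,0,0,0,0,0,0,0,0,0]'
```

```text
[0.55859397 0.0175707  0.036     ]
t: 3.15
position: [0.5599, 0.0175, 0.0075]
tcp_rot: [0.001, 0.221, 0.975, 0.0]
force: [-2.5, 0.4, 10.1]
width: 0.579
```

```bash
python3 -m jog '[0,0,-1,0,0,0,0,0,0,-2,0,0,0,0,0,0,-4,0,0,0,0,0,0,-4,0,0,0,0,0,0,-2,0,0,0,0,0,0,0,0,0,0,0]'
python3 - <<'E'
from h import *
print({k:np.round(v,3) for k,v in arm.sense().items()})
crop('top0',395,195,440,238,12,'c4'); crop('side0',315,270,385,330,8,'c5')
s=shot('wrist','w3')
E
```

```text
t: 3.75
position: [0.5613, 0.0174, 0.1398]
tcp_rot: [0.003, 0.221, 0.975, 0.0]
force: [0.5, -0.3, -2.8]
width: 0.572
{'t': np.float64(3.75), 'qpos': array([-0.099,  0.421, -0.213,  0.931, -0.   ,  0.347]), 'joint_velocities': array([-0.001,  0.05 , -0.066, -0.062, -0.   , -0.001]), 'effort': array([ 1.2100e-01, -6.2511e+01,  3.2014e+01,  1.3250e+00, -1.0000e-03,
       -0.0000e+00]), 'position': array([0.561, 0.017, 0.14 ]), 'tcp_rot': array([0.003, 0.221, 0.975, 0.   ]), 'force': array([ 0.486, -0.278, -2.84 ]), 'wrist_torque': array([-0.054, -0.005,  0.017]), 'width': np.float64(0.572)}
```

View pics/c4.png

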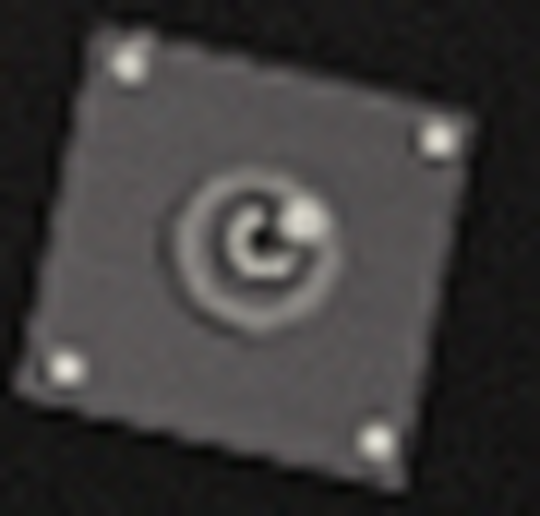

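View pics/c5.png

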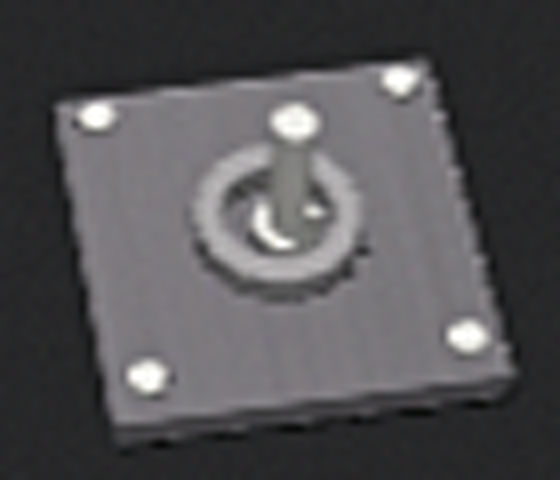

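View pics/w3.png

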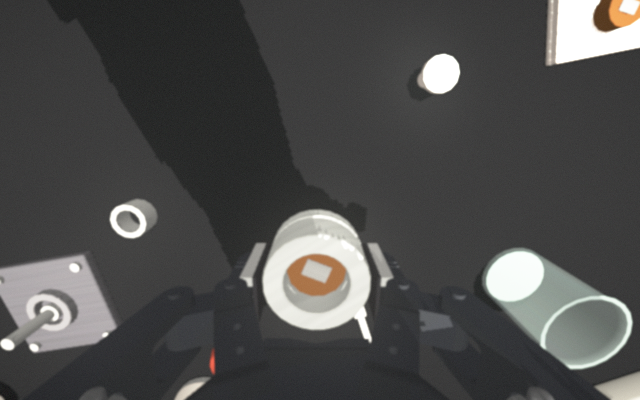

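```bash
python3 -m jog '[-2.6,-3.6,0,0,0,0,0,-2.6,-3.6,0,0,0,0,0,-2.6,-3.6,0,0,0,0,0,-2.6,-3.6,0,0,0,0,0,-2.6,-3.6,0,0,0,0,0,-2.6,-3.6,0,0,0,0,0,-2.6,-3.6,0,0,0,0,0,-2.4,-3.8,0,0,0,0,0]';python3 -m jog '[0,0,0,0,0,0,0,0,0,0,0,0,0,0]'
python3 - <<'E'
from h import *
s=shot('wrist','w4')
t=load('top0');d=load('side0');w=load('w1')
print('top',ray(t,420,212.8,.064),'side',ray(d,351.2,284.75,.064),'w1',ray(w,56.9,321.3,.064))
E
```

```text
t: 4.6
position: [0.6192, -0.334, 0.1338]
tcp_rot: [-0.001, 0.221, 0.975, 0.001]
force: [0.8, 0.5, -2.4]
width: 0.574
t: 4.8
position: [0.6187, -0.3334, 0.1335]
tcp_rot: [-0.002, 0.222, 0.975, 0.001]
force: [0.5, 0.4, -2.7]
width: 0.576
top [ 0.55458052 -0.301274    0.064     ] side [ 0.55374303 -0.30111388  0.064     ] w1 [ 0.55209068 -0.30086129  0.064     ]
```

View pics/w4.png

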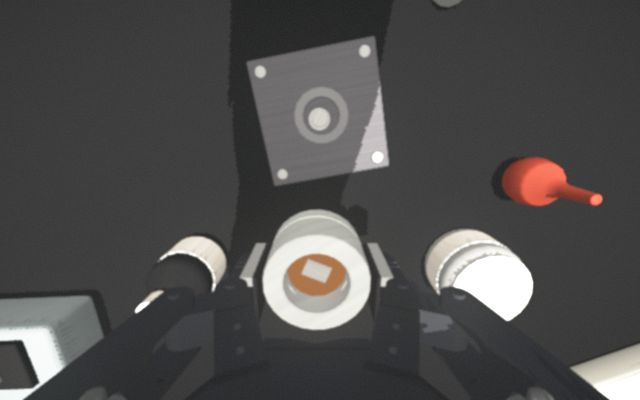

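Run:
```python
from h import *
crop('w4',280,75,360,155,8,'c6');crop('w4',255,200,385,335,5,'c7')
```

```text
(no output)
```

View pics/c6.png

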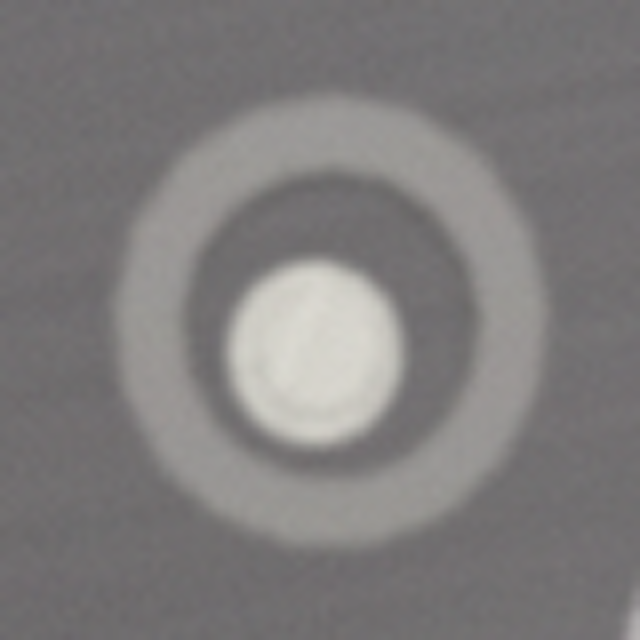

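View pics/c7.png

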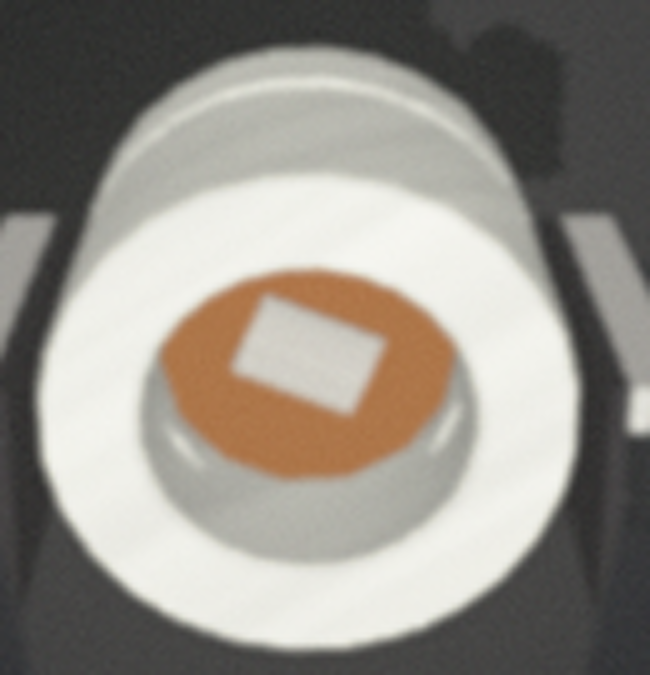

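Run:
```python
from h import *
from scipy.optimize import least_squares
s=load('w4'); T=np.array(s['T_tool_cam']); F=f(s); a=np.linspace(0,2*np.pi,720)
def ext(cx,cy,z,r,Tc):
    P=np.stack([cx+r*np.cos(a),cy+r*np.sin(a),0*a+z,0*a+1]); C=np.linalg.inv(Tc)@P
    u=s['cx']+F*C[0]/C[2]; v=s['cy']+F*C[1]/C[2]; return np.array([u.min(),u.max(),v.min(),v.max()])
m=np.array([255+38/5,255+580/5,200+173/5,200+652/5])-.5
r=least_squares(lambda p:ext(p[0],p[1],p[2],.025,T)-m,[0,0,-.028],x_scale=.01); print('mould rim tool',r.x,r.fun)
m2=np.array([255+140/5,255+478/5,0,200+563/5])-.5
r3=least_squares(lambda p:(ext(p[0],p[1],r.x[2],.0155,T)-m2)[[0,1,3]],[0,0]); print('cavity',r3.x,r3.fun)
b=ext(0,0,0,.025,T)
r4=least_squares(lambda p:[ext(p[0],r.x[1],r.x[2]+.036,.025,T)[2]-(209-.5)],[0]); print('underside x',r4.x)
m=np.array([280+228/8,280+405/8,75+258/8,75+446/8])-.5
# rod in world z .064
r2=least_squares(lambda p:ext(p[0],p[1],.064,.006,s['T'])-m,[.55,-.3]); print('rod',r2.x,r2.fun)
m=np.array([280+115/8,280+548/8,75+92/8,75+548/8])-.5
r5=least_squares(lambda p:ext(p[0],p[1],.022,.023,s['T'])-m,[.55,-.3]); print('seat',r5.x,r5.fun)
st=arm.sense();Rm=q2R(st['tcp_rot']); print(st['position'],Rm)
d=np.r_[r2.x,.064]-st['position']; print('rod in tool',Rm.T@d)
```

```text
mould rim tool [-0.00058411 -0.00176688 -0.02724288] [-0.08351304  0.08353018  0.09002199 -0.10021586]
cavity [ 1.46383619e-05 -1.76512777e-03] [ 0.13064887 -0.13061824 -0.01055547]
underside x [-9.24458963e-05]
rod [ 0.55267923 -0.30126413] [ 2.65966965 -2.65974895  2.91146949 -3.05102043]
seat [ 0.55087064 -0.29815592] [ 0.0673667  -0.06738817  0.22025479 -0.24829893]
[ 0.61892811 -0.3322527   0.13405264] [[-9.02021333e-01  4.31682096e-01 -2.84299298e-03]
 [ 4.31676682e-01  9.02025387e-01  2.33318820e-03]
 [ 3.57164741e-03  8.77331752e-04 -9.99993237e-01]]
rod in tool [ 0.07288474 -0.00070744  0.07031281]
```

Run:
```python
from h import *
im=load('w4')['frame'][100:138,300:340].astype(float).mean(2)
o=np.clip((im-170)/(240-170),0,1)*255
cv2.imwrite('pics/c8.png',cv2.resize(o.astype('uint8'),None,fx=14,fy=14,interpolation=cv2.INTER_CUBIC))
z=load('w4')['range_z'][106:132:2,306:334:2]; print((z*1000).astype(int))
```

```text
[[248 250 248 250 250 250 250 250 249 250 251 249 249 250]
 [250 250 251 250 250 243 244 244 243 251 250 250 250 250]
 [250 251 251 252 243 244 201 202 202 244 244 252 252 251]
 [252 251 251 244 244 203 202 201 201 202 245 248 252 250]
 [253 251 246 244 202 202 202 202 203 201 203 246 251 253]
 [252 252 245 203 203 202 202 203 202 203 202 244 251 252]
 [253 254 246 204 202 203 202 202 202 202 203 246 250 253]
 [252 254 245 205 203 204 203 204 203 203 204 245 252 254]
 [254 253 247 248 205 204 204 204 204 205 203 246 251 254]
 [254 255 248 247 203 204 206 204 204 204 247 247 254 254]
 [245 254 255 246 248 248 204 205 204 247 248 256 255 254]
 [247 246 255 255 247 249 247 248 246 248 254 255 254 256]
 [246 246 247 256 256 256 256 256 256 256 256 255 257 246]]
```

View pics/c8.png

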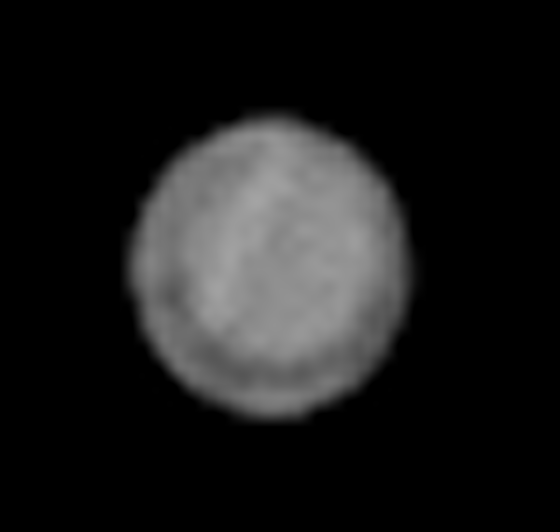

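The range image separates the rod's tip (0.20 m deep) from the clamp ring behind it, so I'll fit the tip on the range mask.

Run:
```python
from h import *
s=load('w4'); z=s['range_z']; m=np.zeros((400,640),bool); sub=(z>0.19)&(z<0.22); m[100:140,300:340]=sub[100:140,300:340]
v,u=np.nonzero(m); print('n',m.sum(),'c',u.mean(),v.mean(),u.min(),u.max(),v.min(),v.max(),'z',cloud(s)[m][:,2].mean())
p=ray(s,u.mean(),v.mean(),.064); print('rod',p)
st=arm.sense();Rm=q2R(st['tcp_rot']);print(Rm.T@(p-st['position']))
for n,box in(('top0',(200,230,405,430)),('side0',(275,295,340,360)),('w1',(308,335,40,75))):
    q=load(n);C=cloud(q);a,b,c,d=box;mm=np.zeros((400,640),bool);mm[a:b,c:d]=(C[a:b,c:d,2]>.055)&(C[a:b,c:d,2]<.075)
    vv,uu=np.nonzero(mm);print(n,len(uu), ray(q,uu.mean(),vv.mean(),.064) if len(uu) else '')
```

```text
n 218 c 319.74311926605503 118.11926605504587 312 328 110 126 z 0.0644473515552286
rod [ 0.55265407 -0.30071336  0.064     ]
[ 0.07314519 -0.00022149  0.07031417]
top0 12 [ 0.5526661  -0.29708623  0.064     ]
side0 28 [ 0.55225014 -0.30316818  0.064     ]
w1 167 [ 0.55093738 -0.29504511  0.064     ]
```

Run:
```python
from h import *
s=load('w4');T=np.array(s['T_tool_cam']);F=f(s);z=s['range_z']
m=np.zeros((400,640),bool);m[100:140,300:340]=((z>0.19)&(z<0.22))[100:140,300:340];v,u=np.nonzero(m)
d=z[m].mean();print(T.round(4),d)
c=np.array([(u.mean()-s['cx'])/F*d,(v.mean()-s['cy'])/F*d,d,1]);print('rod tool',T@c)
# rim from depth in same image
P=np.stack([(np.mgrid[0:400,0:640][1]-s['cx'])/F*z,(np.mgrid[0:400,0:640][0]-s['cy'])/F*z,z],-1)@T[:3,:3].T+T[:3,3]
mm=np.zeros((400,640),bool);mm[225:335,258:375]=True;rim=mm&(P[...,2]<-.024)&(P[...,2]>-.031)&(np.hypot(P[...,0],P[...,1])<.03)
print(rim.sum(),P[rim].mean(0),np.median(P[rim][:,2])); 
w=load('w2');print(w['T'][:3,3])
for n in range(3): print(arm.sense()['position'])
```

```text
[[-1.600e-03 -9.593e-01 -2.825e-01  7.240e-02]
 [ 1.000e+00 -1.500e-03 -7.000e-04 -1.700e-03]
 [ 3.000e-04 -2.825e-01  9.593e-01 -1.431e-01]
 [ 0.000e+00  0.000e+00  0.000e+00  1.000e+00]] 0.20357004
rod tool [7.34002794e-02 8.06626579e-04 6.93610662e-02 1.00000000e+00]
5935 [ 0.00252951 -0.00166832 -0.02834864] -0.02859146515060554
[0.49358156 0.04775937 0.15040067]
[ 0.61892811 -0.3322527   0.13405264]
[ 0.61892811 -0.3322527   0.13405264]
[ 0.61892811 -0.3322527   0.13405264]
```

```bash
python3 -m jog '[3.7,0.1,0,0,0,0,0,3.67,0.15,1,0,0,0,0,0,0,2.5,0,0,0,0,0,0,1.5,0,0,0,0,0,0,0,0,0,0,0,0,0,0,0,0,0,0]'
python3 - <<'E'
from h import *
s=shot('top','t1'); crop('t1',380,180,450,240,10,'c9'); s=shot('side','s1');crop('s1',310,230,390,310,8,'c10')
print(arm.sense()['position'],arm.sense()['force'],arm.sense()['wrist_torque'])
E
```

```text
t: 5.45
position: [0.5546, -0.2978, 0.0864]
tcp_rot: [-0.0, 0.22, 0.975, 0.0]
force: [0.1, -0.3, -2.1]
width: 0.574
[ 0.55536048 -0.29867892  0.08719706] [-0.20184962  0.55883514 -2.35592289] [-0.01074867 -0.03797062 -0.01667348]
```

View pics/c9.png

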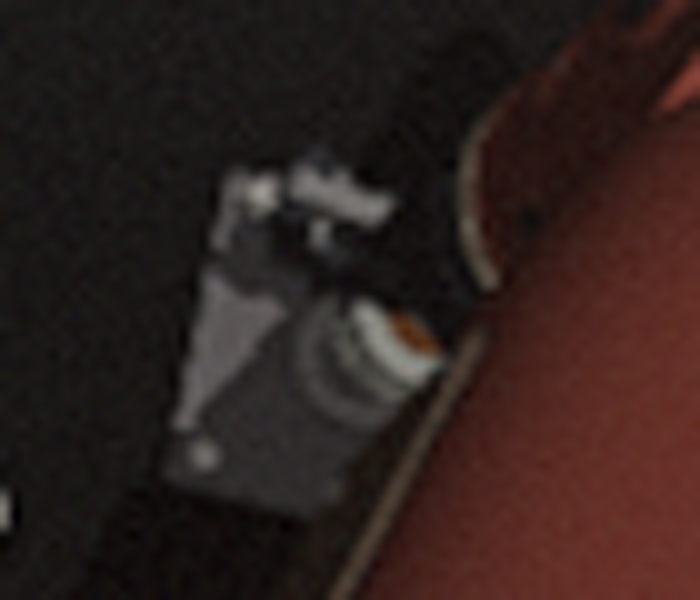

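View pics/c10.png

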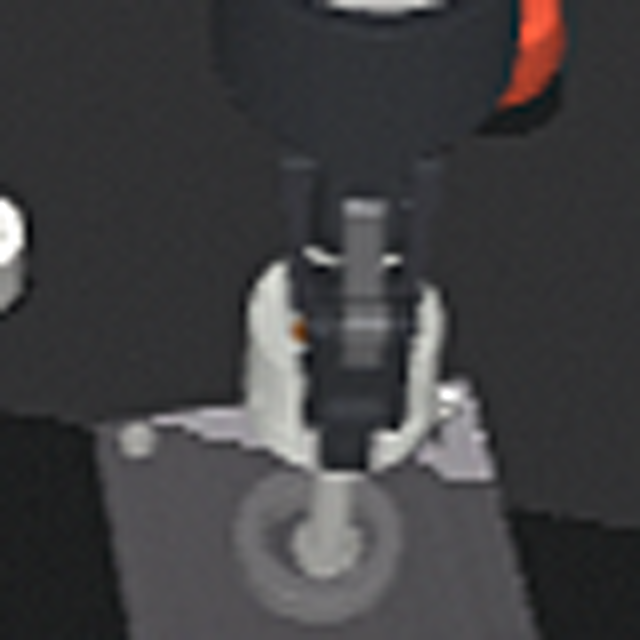

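```bash
python3 - <<'E'
from h import *
s=load('side0');Ti=np.linalg.inv(s['T'])
for P in [(.5537,-.3011,.064),(.5537,-.3011,.0975),(.5537,-.3011,.045)]:
    c=Ti@np.r_[P,1];print(s['cx']+f(s)*c[0]/c[2],s['cy']+f(s)*c[1]/c[2],f(s)/c[2])
E
python3 -m jog '[0,0,0.8,0,0,0,0,0,0,0.4,0,0,0,0,0,0,0,0,0,0,0]'
python3 -m jog '[0,0,0.15,0,0,0,0,0,0,0.05,0,0,0,0,0]'
python3 -m jog '[0,0,0.1,0,0,0,0,0,0,0,0,0,0,0]'
```

```text
351.17920706709805 284.7516713015442 464.83163655167886
351.9288085360619 274.8822176109207 475.24424966730965
350.7684788955784 290.1594284045966 459.1262668014885
t: 5.85
position: [0.5542, -0.2986, 0.0735]
tcp_rot: [-0.001, 0.221, 0.975, 0.0]
force: [0.4, -0.3, -2.4]
width: 0.574
t: 6.05
position: [0.5546, -0.2989, 0.0733]
tcp_rot: [-0.0, 0.221, 0.975, -0.0]
force: [0.5, -0.2, -2.3]
width: 0.575$: bad value
```

```bash
python3 -m jog '[0,0,0.1,0,0,0,0,0,0,0,0,0,0,0]'
python3 -m jog '[0,0,0.1,0,0,0,0,0,0,0,0,0,0,0]'
```

```text
t: 6.25
position: [0.5547, -0.2989, 0.0723]
tcp_rot: [0.0, 0.221, 0.975, 0.0]
force: [-0.5, 0.4, -1.9]
width: 0.574
t: 6.45
position: [0.5546, -0.2988, 0.0712]
tcp_rot: [-0.0, 0.221, 0.975, 0.0]
force: [0.1, 0.7, -2.0]
width: 0.574
```

```bash
python3 -m jog '[0,0,0.1,0,0,0,0,0,0,0,0,0,0,0]'
python3 -m jog '[0,0,0.1,0,0,0,0,0,0,0,0,0,0,0]'
python3 -c "
from h import *
print(arm.sense()['force'],arm.sense()['wrist_torque'],arm.sense()['position'])"
```

```text
t: 6.65
position: [0.5546, -0.2988, 0.0702]
tcp_rot: [-0.0, 0.221, 0.975, 0.0]
force: [0.3, -0.6, -2.9]
width: 0.575
t: 6.85
position: [0.5546, -0.2988, 0.0691]
tcp_rot: [-0.0, 0.221, 0.975, 0.0]
force: [-0.4, 0.1, -1.9]
width: 0.575
[-0.37340771  0.10961029 -1.87465219] [-0.00516783  0.03442137  0.00421047] [ 0.55455089 -0.29881622  0.06914442]
```

```bash
python3 -m jog '[0,0,0.1,0,0,0,0,0,0,0,0,0,0,0]'
python3 -m jog '[0,0,0.1,0,0,0,0,0,0,0,0,0,0,0]'
python3 -m jog '[0,0,0.1,0,0,0,0,0,0,0,0,0,0,0]'
python3 -c "
from h import *
s=arm.snapshot('side')
print(arm.sense()['force'],arm.sense()['wrist_torque'],arm.sense()['position'])"
```

```text
t: 7.05
position: [0.5546, -0.2988, 0.0682]
tcp_rot: [-0.0, 0.221, 0.975, 0.0]
force: [-0.9, -0.5, -2.4]
width: 0.574
t: 7.25
position: [0.5546, -0.2988, 0.0672]
tcp_rot: [-0.0, 0.221, 0.975, 0.0]
force: [-0.5, -1.0, -1.0]
width: 0.573
t: 7.45
position: [0.5546, -0.2988, 0.0662]
tcp_rot: [-0.0, 0.221, 0.975, 0.0]
force: [0.0, 0.7, -2.8]
width: 0.574
[ 0.06171359 -0.44151107 -2.04514274] [-0.02852777 -0.01778439 -0.00544508] [ 0.55457386 -0.29883607  0.0662212 ]
```

```bash
for i in 1; do python3 -m jog '[0,0,0.1,0,0,0,0,0,0,0.1,0,0,0,0,0,0,0,0,0,0,0]'; done
python3 -m jog '[0,0,0.1,0,0,0,0,0,0,0,0,0,0,0]'
python3 -m jog '[0,0,0.1,0,0,0,0,0,0,0,0,0,0,0]'
```

```text
t: 7.8
position: [0.5545, -0.2988, 0.0641]
tcp_rot: [-0.0, 0.221, 0.975, 0.0]
force: [0.5, 0.1, -3.0]
width: 0.573
t: 8.0
position: [0.5548, -0.299, 0.0636]
tcp_rot: [0.0, 0.221, 0.975, -0.0]
force: [-0.4, 1.3, 0.1]
width: 0.577
t: 8.2
position: [0.555, -0.2992, 0.0631]
tcp_rot: [0.001, 0.221, 0.975, -0.0]
force: [-1.4, 0.5, 5.3]
width: 0.575
```

```bash
python3 -m jog '[0,0,0.1,0,0,0,0,0,0,0,0,0,0,0]'
python3 -m jog '[0,0,0.1,0,0,0,0,0,0,0,0,0,0,0]'
python3 -m jog '[0,0,0.1,0,0,0,0,0,0,0,0,0,0,0]'
```

```text
t: 8.4
position: [0.5551, -0.2992, 0.0623]
tcp_rot: [0.001, 0.221, 0.975, -0.0]
force: [-1.5, -0.7, 6.6]
width: 0.568
t: 8.6
position: [0.5552, -0.2993, 0.0614]
tcp_rot: [0.001, 0.221, 0.975, -0.0]
force: [-1.8, 0.2, 7.2]
width: 0.575
t: 8.8
position: [0.5552, -0.2993, 0.0604]
tcp_rot: [0.001, 0.221, 0.975, -0.0]
force: [-2.1, 0.6, 7.2]
width: 0.576
```

```bash
python3 -m jog '[0,0,0.15,0,0,0,0,0,0,0.15,0,0,0,0,0,0,0.15,0,0,0,0,0,0,0.15,0,0,0,0]'
python3 - <<'E'
from h import *
s=shot('wrist','w5'); crop('w5',255,190,385,335,4,'c11')
E
```

```text
t: 9.2
position: [0.5552, -0.2993, 0.0545]
tcp_rot: [0.001, 0.221, 0.975, -0.0]
force: [-1.3, 0.1, 8.8]
width: 0.575
```

View pics/c11.png

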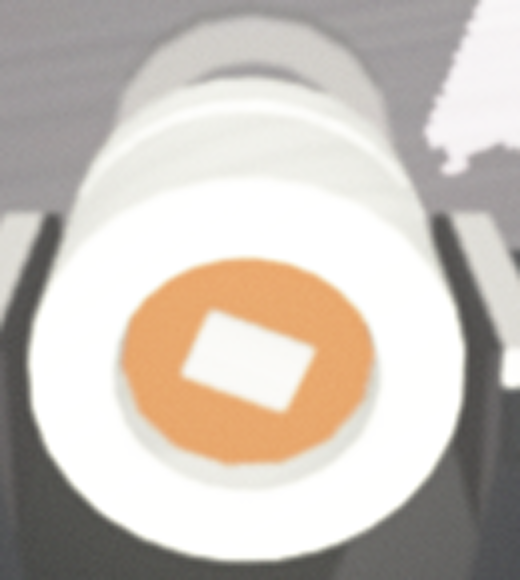

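The mount has clearly risen in the mould: the brown disc centred at (248,360) in the crop is now near the rim. I'll keep pressing.

```bash
python3 -m jog '[0,0,0.15,0,0,0,0,0,0,0.15,0,0,0,0,0,0,0.15,0,0,0,0,0,0,0.15,0,0,0,0]'
python3 -m jog '[0,0,0.15,0,0,0,0,0,0,0.15,0,0,0,0,0,0,0.15,0,0,0,0,0,0,0.15,0,0,0,0]'
python3 -m jog '[0,0,0.15,0,0,0,0,0,0,0.15,0,0,0,0]'
```

```text
t: 9.65
position: [0.5551, -0.2992, 0.0484]
tcp_rot: [0.001, 0.221, 0.975, -0.0]
force: [-1.0, 1.0, 7.5]
width: 0.571
t: 10.05
position: [0.5545, -0.2988, 0.0409]
tcp_rot: [-0.0, 0.221, 0.975, 0.0]
force: [-0.0, -0.3, -2.2]
width: 0.575
t: 10.25
position: [0.5546, -0.2988, 0.038]
tcp_rot: [-0.0, 0.221, 0.975, 0.0]
force: [-0.8, 0.2, -2.1]
width: 0.574
```

```bash
python3 -m jog '[0,0,0.15,0,0,0,0,0,0,0.15,0,0,0,0,0,0,0.15,0,0,0,0,0,0,0.15,0,0,0,0,0,0,0,0,0,0,0]'
python3 -m jog '[0,0,0.05,0,0,0,0,0,0,0,0,0,0,0]'
python3 -m jog '[0,0,0.05,0,0,0,0,0,0,0,0,0,0,0]'
python3 -m jog '[0,0,0.05,0,0,0,0,0,0,0,0,0,0,0]'
```

```text
t: 10.75
position: [0.5545, -0.2988, 0.032]
tcp_rot: [-0.0, 0.221, 0.975, 0.0]
force: [0.5, -0.5, -1.5]
width: 0.573
t: 10.95
position: [0.5546, -0.2989, 0.0318]
tcp_rot: [0.0, 0.221, 0.975, 0.0]
force: [1.1, -0.1, -1.6]
width: 0.573
t: 11.15
position: [0.5547, -0.2989, 0.0313]
tcp_rot: [0.0, 0.221, 0.975, -0.0]
force: [0.1, -0.6, -2.5]
width: 0.576
t: 11.35
position: [0.5546, -0.2989, 0.0308]
tcp_rot: [-0.0, 0.221, 0.975, -0.0]
force: [0.0, 0.7, -1.7]
width: 0.572
```

```bash
python3 -m jog '[0,0,0.05,0,0,0,0,0,0,0,0,0,0,0]'
```

```text
t: 11.55
position: [0.5546, -0.2989, 0.0302]
tcp_rot: [-0.0, 0.221, 0.975, 0.0]
force: [-0.4, 0.4, -1.9]
width: 0.567
```

```bash
python3 -m jog '[0,0,0.05,0,0,0,0,0,0,0,0,0,0,0]'
python3 -m jog '[0,0,0.05,0,0,0,0,0,0,0,0,0,0,0]'
python3 -m jog '[0,0,0.05,0,0,0,0,0,0,0,0,0,0,0]'
```

```text
t: 11.75
position: [0.5546, -0.2989, 0.0298]
tcp_rot: [-0.0, 0.221, 0.975, 0.0]
force: [0.1, -1.1, -2.0]
width: 0.578
t: 11.95
position: [0.5547, -0.2989, 0.0295]
tcp_rot: [0.0, 0.221, 0.975, -0.0]
force: [-0.9, 0.4, -0.1]
width: 0.576
t: 12.15
position: [0.5547, -0.2989, 0.0294]
tcp_rot: [0.0, 0.221, 0.975, -0.0]
force: [-1.3, 0.4, 5.4]
width: 0.576
```

```bash
python3 -m jog '[0,0,0.05,0,0,0,0,0,0,0,0,0,0,0]'
python3 -m jog '[0,0,-0.05,0,0,0,0,0,0,-0.05,0,0,0,0,0,0,0,0,0,0,70,0,0,0,0,0,0,90,0,0,0,0,0,0,90,0,0,0,0,0,0,90]'
python3 - <<'E'
from h import *
s=shot('wrist','w6'); s=shot('side','s6'); crop('s6',310,230,390,310,8,'c12')
E
```

```text
t: 12.35
position: [0.5548, -0.2989, 0.0293]
tcp_rot: [0.0, 0.221, 0.975, -0.0]
force: [-3.6, 1.9, 9.0]
width: 0.571
t: 12.95
position: [0.5547, -0.2989, 0.0292]
tcp_rot: [-0.0, 0.221, 0.975, 0.0]
force: [-0.0, -0.4, -0.5]
width: 0.903
```

View pics/w6.png

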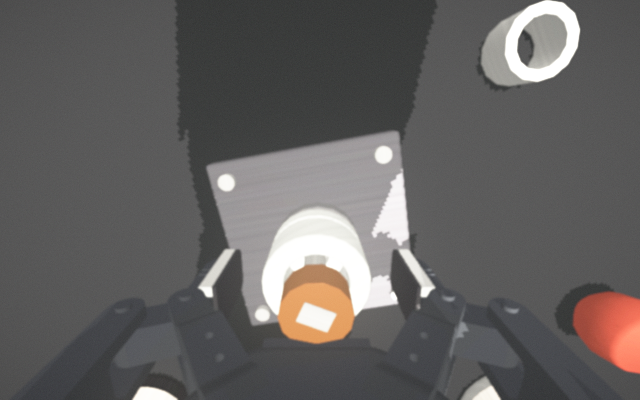

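View pics/c12.png

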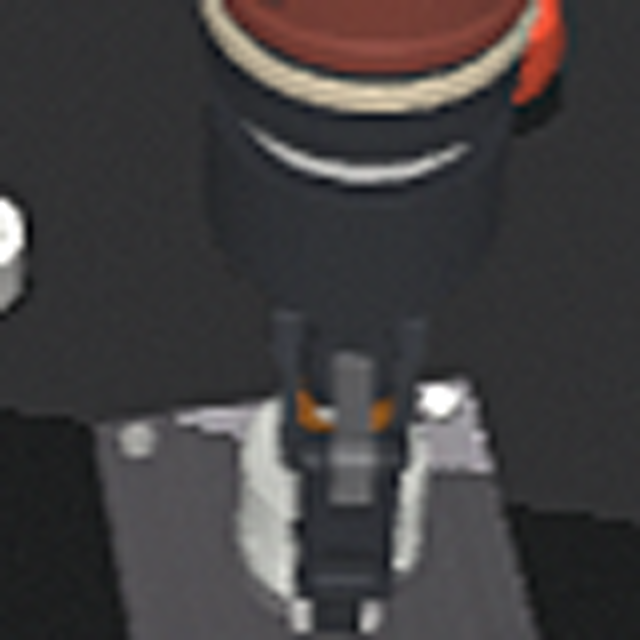

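```bash
python3 -m jog '[0,0,-1.0,0,0,0,90,0,0,-1.3,0,0,0,90,0,0,-1.0,0,0,0,90,0,0,-0.25,0,0,0,90,0,0,0,0,0,0,90,0,0,0,0,0,0,60]'
python3 - <<'E'
from h import *
s=shot('wrist','w7')
E
```

```text
t: 13.65
position: [0.5545, -0.2988, 0.0647]
tcp_rot: [-0.0, 0.221, 0.975, 0.0]
force: [-0.5, 0.3, -0.5]
width: 0.751
```

View pics/w7.png

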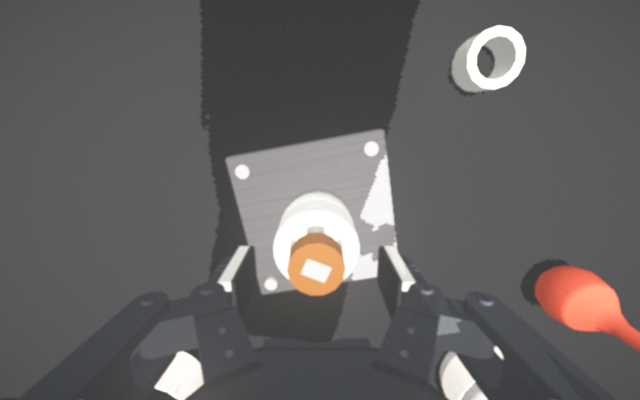

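The mount stands upright on the rod (centre (317,271)), between the pads (248 and 380), with the mould home below. I'll check its offset along the tool's x axis and then close.

```bash
python3 - <<'E'
from h import *
s=load('w7');Ti=np.linalg.inv(np.array(s['T_tool_cam']))
for x in(-.003,0,.003):
    c=Ti@[x,-.0017,-.0143,1];print(x,s['cx']+f(s)*c[0]/c[2],s['cy']+f(s)*c[1]/c[2])
E
python3 -m jog '[0,0,0,0,0,0,50,0,0,0,0,0,0,42,0,0,0,0,0,0,36,0,0,0,0,0,0,30,0,0,0,0,0,0,0,0,0,0,0,0,0,0,0,0,0,0,0,0,0,0,0,0,0,0,0,0]'
```

```text
-0.003 316.4341404072381 274.6147833128723
0 316.42612109762666 269.3226016534992
0.003 316.41800686921886 263.9677802485829
t: 14.5
position: [0.5547, -0.2989, 0.0649]
tcp_rot: [0.0, 0.221, 0.975, -0.0]
force: [0.4, -0.7, 2.2]
width: 0.324
```

```bash
python3 -m jog '[0,0,-0.5,0,0,0,0,0,0,-1.5,0,0,0,0,0,0,-2,0,0,0,0,0,0,-2,0,0,0,0,0,0,0,0,0,0,0]'
python3 - <<'E'
from h import *
s=shot('wrist','w8'); crop('w8',200,140,440,340,3,'c13')
E
```

```text
t: 15.0
position: [0.556, -0.2998, 0.1276]
tcp_rot: [0.002, 0.221, 0.975, -0.001]
force: [1.0, -0.4, -0.3]
width: 0.319
```

View pics/c13.png

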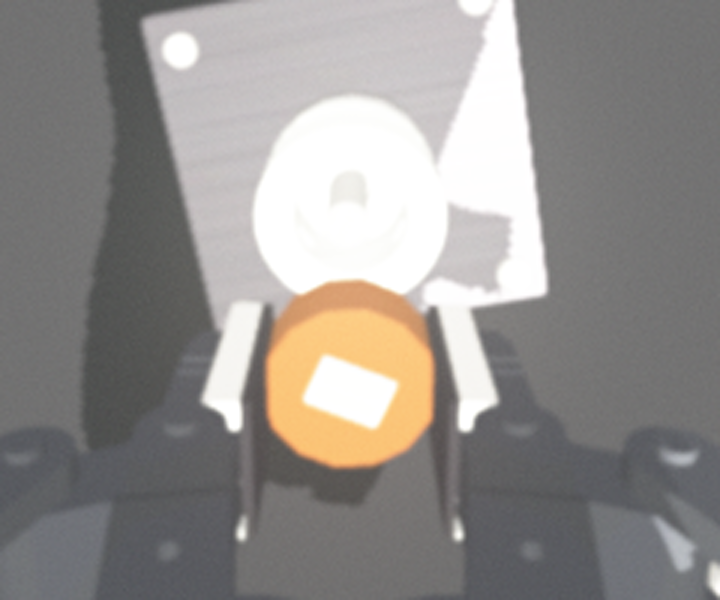

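Run:
```python
from h import *
s=load('top0')
c=[ray(s,190+a/3-.3,200+b/3-.3,.012) for a,b in((85,43),(187,70),(152,200),(46,173))]
c=np.array(c);print(c.round(4)); o=c.mean(0);ax=(c[0]+c[1]-c[2]-c[3])[:2];ax/=np.linalg.norm(ax)
print('o',o,'ax',ax,np.degrees(np.arctan2(ax[1],ax[0])),np.linalg.norm(c[0]-c[3]),np.linalg.norm(c[0]-c[1]))
t=o[:2]-ax*.036;print('target',t)
C=cloud(load('top0'));print('wash',C[185:200,165:195].reshape(-1,3)[np.argmax(C[185:200,165:195,2])])
st=arm.sense();Rm=q2R([0,.2211,.9753,0]);d=np.r_[t,0]-np.r_[st['position'][:2],0];print((Rm.T@d)*100)
```

```text
[[0.5746 0.3682 0.012 ]
 [0.5411 0.2529 0.012 ]
 [0.3982 0.2903 0.012 ]
 [0.4305 0.4079 0.012 ]]
o [0.48608684 0.32980579 0.012     ] ax [ 0.9657345  -0.25953203] -15.04229642059592 0.14944983072896625 0.12002760793491292
target [0.4513204  0.33914894]
wash [0.63952087 0.4842999  0.17369708]
[36.91780489 53.11786641  0.        ]
```

```bash
python3 -m jog '[1.2,1.8,0,0,0,0,0,2.2,3.2,0,0,0,0,0,2.6,3.8,0,0,0,0,0,2.6,3.8,0,0,0,0,0,2.6,3.8,0,0,0,0,0,2.6,3.8,0,0,0,0,0,2.6,3.8,0,0,0,0,0,2.6,3.8,0,0,0,0,0]';python3 -m jog '[2.6,3.8,0,0,0,0,0,2.6,3.8,0,0,0,0,0,2.6,3.8,0,0,0,0,0,2.6,3.8,0,0,0,0,0,2.6,3.7,0,0,0,0,0,2.6,3.5,0,0,0,0,0,2.2,2.7,0,0,0,0,0,1.2,1.2,0,0,0,0,0]'; python3 -m jog '[0,0,1,0,0,0,0,0,0,0,0,0,0,0]'
python3 - <<'E'
from h import *
s=shot('wrist','w9')
E
```

```text
t: 15.85
position: [0.5018, 0.0356, 0.1239]
tcp_rot: [-0.001, 0.221, 0.975, -0.0]
force: [1.9, 0.2, -0.2]
width: 0.325
t: 16.65
position: [0.4435, 0.3554, 0.1236]
tcp_rot: [-0.001, 0.22, 0.976, -0.0]
force: [-0.1, -0.3, -0.5]
width: 0.321
t: 16.85
position: [0.4439, 0.3518, 0.1128]
tcp_rot: [-0.001, 0.221, 0.975, -0.001]
force: [0.0, -1.5, 0.4]
width: 0.321
```

View pics/w9.png

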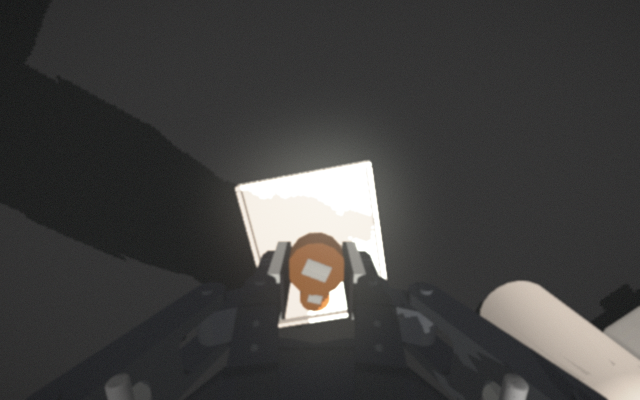

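Run:
```python
from h import *
s=load('w9')
A=ray(s,237,187,.012);B=ray(s,370.5,161.5,.012);print(A,B,np.linalg.norm(A-B))
D=ray(s,278,326,.012);E=ray(s,348,319,.012);print(D,E)
m=(A+B)/2; b=(B-A)[:2]/np.linalg.norm(B-A); ax=np.array([b[1],-b[0]]); print('ax',ax,'t',m[:2]+ax*.039)
st=arm.sense();print(st['position']);Rm=q2R([0,.2211,.9753,0])
for t in((m[:2]+ax*.039),[.4513,.339]): print(Rm.T@(np.r_[t,0]-np.r_[st['position'][:2],0])*100)
```

```text
[0.39865513 0.29417954 0.012     ] [0.42848832 0.40810014 0.012     ] 0.11776213844101205
[0.54248419 0.25900322 0.012     ] [0.56539666 0.32669877 0.012     ]
ax [ 0.96737881 -0.25333425] t [0.4512995 0.3412598]
[0.44440975 0.35148505 0.11342785]
[-1.06256956 -0.62545052  0.        ]
[-1.16006569 -0.82931704  0.        ]
```

```bash
python3 -m jog '[-1.1,-0.7,1,0,0,0,0,0,0,2.5,0,0,0,0,0,0,2.5,0,0,0,0,0,0,2,0,0,0,0,0,0,1,0,0,0,0,0,0,0.6,0,0,0,0,0,0,0,0,0,0,0,0,0,0,0,0,0,0]'
python3 - <<'E'
from h import *
s=shot('wrist','w10')
E
```

```text
t: 17.7
position: [0.4526, 0.342, 0.0195]
tcp_rot: [0.0, 0.221, 0.975, 0.0]
force: [-0.9, 1.3, -0.3]
width: 0.322
```

View pics/w10.png

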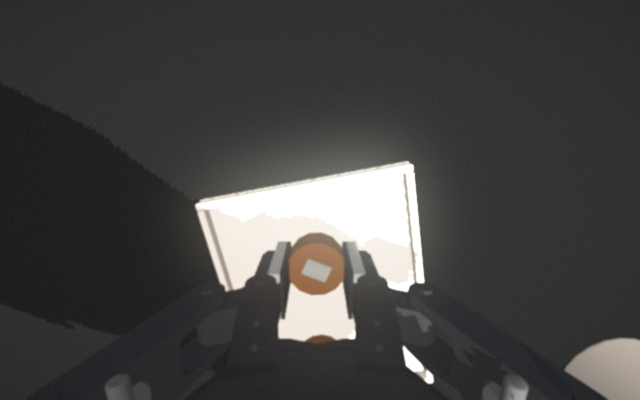

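The mount is over the free half, with walls at about u=228 and 412 and clear of both fingers. Lowering gently.

```bash
python3 -m jog '[0,0,0.6,0,0,0,0,0,0,0.5,0,0,0,0,0,0,0,0,0,0,0]'
python3 -m jog '[0,0,0.1,0,0,0,0,0,0,0,0,0,0,0]'
python3 -m jog '[0,0,0.1,0,0,0,0,0,0,0,0,0,0,0]'
```

```text
t: 18.05
position: [0.4514, 0.3418, 0.0071]
tcp_rot: [-0.0, 0.221, 0.975, -0.0]
force: [0.5, 0.0, -0.3]
width: 0.323
t: 18.25
position: [0.4519, 0.3421, 0.0067]
tcp_rot: [-0.0, 0.221, 0.975, -0.0]
force: [-0.4, 0.6, -0.3]
width: 0.324
t: 18.45
position: [0.4519, 0.3421, 0.0058]
tcp_rot: [0.0, 0.221, 0.975, -0.0]
force: [0.2, 0.0, 0.2]
width: 0.323
```

```bash
python3 -m jog '[0,0,0.05,0,0,0,0,0,0,0,0,0,0,0]'
python3 -m jog '[0,0,0.05,0,0,0,0,0,0,0,0,0,0,0]'
```

```text
t: 18.65
position: [0.452, 0.342, 0.0053]
tcp_rot: [0.0, 0.221, 0.975, -0.0]
force: [0.1, 0.7, -0.4]
width: 0.318
t: 18.85
position: [0.452, 0.3421, 0.0049]
tcp_rot: [0.0, 0.221, 0.975, 0.0]
force: [-0.9, -0.3, 2.0]
width: 0.325
```

```bash
python3 -m jog '[0,0,0.03,0,0,0,0,0,0,0,0,0,0,0]'
python3 -m jog '[0,0,0,0,0,0,40,0,0,0,0,0,0,50,0,0,0,0,0,0,56,0,0,0,0,0,0,56,0,0,0,0,0,0,56]'
```

```text
t: 19.05
position: [0.452, 0.3421, 0.0049]
tcp_rot: [0.0, 0.221, 0.975, 0.0]
force: [-1.7, -1.0, 6.4]
width: 0.323
t: 19.55
position: [0.4519, 0.342, 0.0044]
tcp_rot: [-0.0, 0.221, 0.975, -0.0]
force: [-0.2, 0.2, 0.6]
width: 0.559
```

Released with no residual force. Rising straight up.

```bash
python3 -m jog '[0,0,-0.5,0,0,0,56,0,0,-1.5,0,0,0,56,0,0,-3,0,0,0,56,0,0,-4,0,0,0,56,0,0,-4,0,0,0,56,3,0,-2,0,0,0,60,3,0,0,0,0,0,60,0,0,0,0,0,0,60]'
python3 - <<'E'
from h import *
shot('wrist','w11');shot('side','s11');shot('top','t11'); crop('s11',200,110,400,330,2.7,'c14');crop('t11',190,190,450,280,3,'c15')
print(arm.sense()['force'])
E
```

```text
t: 20.35
position: [0.3954, 0.3691, 0.1557]
tcp_rot: [-0.0, 0.22, 0.976, 0.001]
force: [-0.0, -0.1, -0.3]
width: 0.6
[0.65385396 0.47760911 0.76028796]
```

View pics/w11.png

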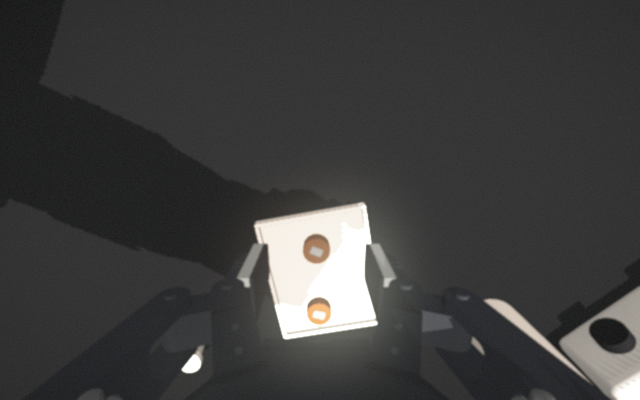

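View pics/c14.png

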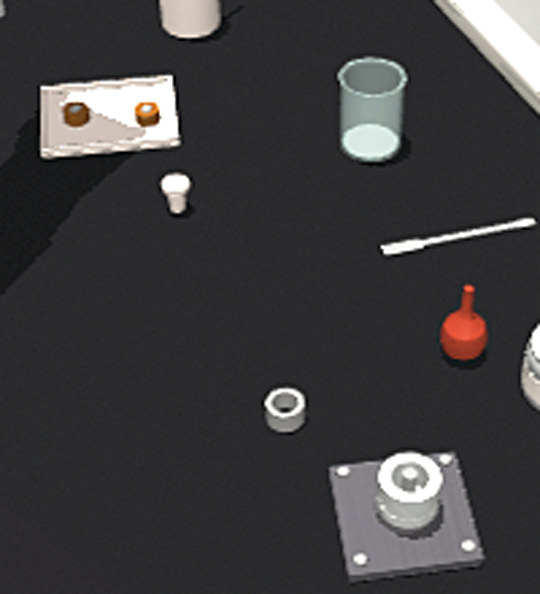

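View pics/c15.png

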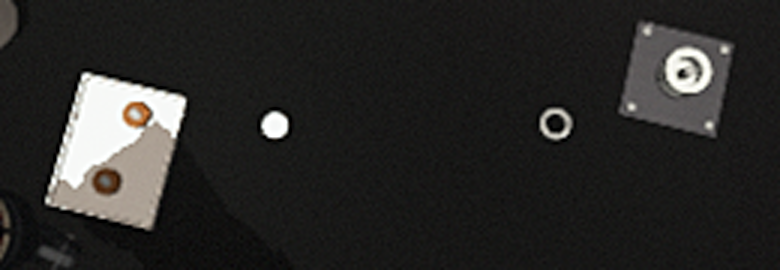

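Both mounts lie in the tray: new one at (316,249), finished one at (319,312) in the wrist view. The mould stands on the seat with the rod inside, and the bystanders haven't moved. One height check before handing in.

Run:
```python
from h import *
s=load('w11');C=cloud(s);print('mount top z',np.median(C[246:254,311:322,2]),'done',np.median(C[308:316,314:324,2]),'floor',np.median(C[270:285,300:330,2]))
S=load('s11');C=cloud(S);r=C[275:310,335:370];m=(r[...,2]>.05);print('mould rim z',np.median(r[m][:,2]),m.sum())
for a,b in(('top0','t11'),):
    d=np.abs(load(a)['frame'].astype(int)-load(b)['frame']).sum(2)[195:275,200:450]>120; v,u=np.nonzero(d); print(len(u))
arm.finish_job()
```

```text
mount top z 0.01949369520946173 done 0.01943144805941932 floor 0.004206560256237668
mould rim z 0.05615769961827605 310
1168
the job is handed in; nothing more can be done
```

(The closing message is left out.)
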